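# Run the cold tap at half and hold the soap holder open for someone with dirty hands

### The arm

A 7-joint arm with a two-finger parallel gripper is mounted at the origin on the work surface. World frame = base frame: x ahead of the robot, y to its left, z up, the work surface at z = 0. Lengths are in m, angles in rad, forces in N, time in s.
With the tool pointing down it reaches from about 0.425 to 0.95 m from the base axis. Payload 4.7 kg.
Tool frame: the origin (TCP) lies between the finger pads; the fingertips stand 22 mm ahead of it and the grasp point (between the pads) lies 3 mm ahead of it (robot.tip_reach is the distance from the TCP to the fingertips, in m); z points along the fingers, y is the direction in which the jaws open and shut (so a half turn about z gives the same grasp; the last joint's range is limited). The gripper opens to 85 mm and grips with 20 to 120 N. Pads are 22 mm wide; open, the fingers measure 114 mm over their backs; the gripper's body (76 mm by 85 mm) begins 54 mm behind the grasp point. The pads swing forward as they close: fully open they stand 13 mm farther back than shut.
Start: joints at [1.092, 0.469, -0.049, 1.532, 0.024, 1.141, -0.082], TCP at [0.294, -0.608, 0.253] pointing down, gripper open.
Joint ranges: [-2.59, 2.59], [-0.33, 1.99], [-1.39, 1.29], [0.1, 2.45], [-1.04, 4.18], [0.21, 1.99], [-2.66, 2.66]. Speed limits (rad/s): [2.57, 2.57, 3.14, 3.14, 3.14, 3.14, 3.14].

### API

Orientations are given as a unit quaternion [w, x, y, z].
In Python, from plant import robot gives the robot as it stands. Calls block until the motion is done:
- robot.reach(position, orientation): joint-space move of the TCP to a pose.
- robot.move_straight(position, orientation=None, max_speed=0.15): straight line of the TCP; orientation=None keeps the orientation; max_speed is the mean speed in m/s.
- robot.set_joints(angles): joint-space move.
- robot.ungrasp() and robot.gripper_close(): open the fingers fully, or close them until they stop; the grip force is fixed at half the most.
- robot.hold(seconds).
- robot.ik(position, orientation): joint angles nearest the present ones, or None.
- robot.camera(name): name is "scene" or "top"; returns a dict with "image" (420x560x3 uint8, red, green, blue), "fx", "fy", "cx", "cy" (pixels), "R" (3x3) and "t" (3): a world point X has camera coordinates R X + t. Camera axes: x right, y down, z forward; pixel columns grow to the right and rows downward; lengths in m; the calibration is good to about 2 mm. A picture is of the moment at which its call begins. There is no depth.
A pose or a line that the arm cannot do raises robot.PlanningError and nothing moves.
- robot.hand_in(): hands the job in, once; it reports no verdict.
Readings, each from a call of its own:
- robot.read_t(): time.
- robot.read_joints(): joint angles.
- robot.read_qd(): joint speeds.
- robot.read_joint_efforts(): joint torques, N m.
- robot.read_ee_pos(): TCP position.
- robot.read_eef_rot(): TCP orientation.
- robot.read_ft_force(): force on the tool from outside, world axes, zero at the start.
- robot.read_moment(): the same for the moment, N m.
- robot.read_opening(): finger opening in m.
Only numpy, scipy, OpenCV 4.12 (cv2) and the standard library are available. Lean on these libraries where they do the work, as an engineer would, in place of code of your own. Each camera call takes 0.05 s, during which the arm holds its last target. There are 200 camera calls.

### The job

My hands are too greasy to touch anything, so get the wash place ready for me: first turn the cold lever of the mixer tap to half open (45 degrees) and leave the hot one shut. Then try the soap holder's lid with a gentle tug, before touching the clip; if the spring clip has it caught, press the clip's tab down to free it, and then lift the lid. Finish while still holding the lid open at about 60 degrees (it falls shut if let go) so that I can take the soap, with everything else left where it stands.

Things in the scene. Friction and masses are not known exactly. Their poses are not given: they have to be found in the camera images.
- basin: White ceramic wash basin standing on the sill, 340 (x) x 440 (y) x 110 high, fixed. Origin: centre of its underside; x points to the user's side (bowl), y to the cold side. On the flat ledge along its -x edge (top at 110 mm) stands a chrome mixer tap: gooseneck spout in the middle, a valve with a lever 100 mm to either side, cold at +y (blue dot), hot at -y (red dot).
- spout_top (a point): Highest point of the spout's tube (22 mm thick), 281 mm above the sill, in the basin's middle plane; from the tap's foot 55 mm behind this point the spout bends over the bowl to 55 mm ahead of it.
- cold (a joint): Angle of the cold lever in rad: 0 shut (lever points along the basin's +y, away from the spout), 1.571 fully open (lever points along the basin's +x, to the bowl). It turns clockwise seen from above as it opens, starts shut or a little open, needs about 0.12 N m and stays where it is left. Half open is 0.785.
- cold_hub (a point): Point on the vertical turning axis of the cold lever, at the lever's top face (164 mm above the sill). The round hub has 18 mm radius.
- cold_end (a point): Point on the cold lever's top face, 55 mm out from the axis and centred across the lever. The lever is a level straight chrome bar, 11 mm wide and 14 mm high; it is free from 18 to 70 mm from the axis, with 35 mm of air below it down to the ledge (its underside is 150 mm above the sill).
- hot (a joint): Angle of the hot lever in rad, 0 shut: it stays shut. It mirrors the cold one and shuts pointing to the basin's -y.
- soap_box: Pale plastic soap holder, fixed to the sill, base 86 (x) x 120 (y) x 42 high. Origin: centre of its underside; its x axis points to its front (the user's side, where the clip is), y along the lid's hinge, z up. A light blue lid lies on it and a dark blue spring clip sits in the middle of its front. A bar of soap lies inside.
- lid (a joint): Opening angle of the soap holder's light blue lid, rad: 0 shut, 1.8 stop. Lid: flat, 70 g, 86 x 120 x 8, top 50 mm above the sill when shut; it falls shut if let go below about upright. Caught by the clip it gives only 2 to 3 mm at its front and then pulls back hard (4 to 8 N at the grip tells so; 25 N would harm it); a free lid follows the fingers up with 1 N or less.
- lid_hinge (a point): Middle of the lid's level hinge axis, which runs along the soap holder's y, 43 mm behind its origin (x = -43) and 42 mm above the sill. The lid opens upward, its front edge swinging up and back.
- lid_grip (a point): Centre of the top of the moulded grip, an upright block on the lid 16 (x) x 28 (y), 25 high; 66 mm ahead of the hinge axis and 33 mm above it (75 mm above the sill) when shut. Pinched across its 28 mm (along the hinge), it can turn between the fingers, against their friction (some N), while they rise along the arc; or the tool tilts along with the lid.
- clip_tab (a point): Point to press on the dark blue spring clip's thumb tab, a level ledge 35 (x) x 36 (y) x 4 at the soap holder's front: on its top, 11 mm from its outer end, 79 mm ahead of the holder's origin, 36 to 38 mm above the sill at first. Pressed farther in, a finger meets the clip's upright as it leans over. About 3 N moves the tab; 12 mm down frees the lid for certain, stop at 18 mm. It stays where left.
- clip_pivot (a point): Middle of the clip's level pivot, along the soap holder's y, 47 mm ahead of its origin, 32 mm above the sill. Under the clip's hood, up to 22 mm above the pivot, a small tongue snaps over the lid's front ledge, or stays stuck back: that cannot be seen from outside. When the tab is pressed, hood and tongue swing away from the lid.
- soap: Bar of cream soap inside the soap holder, 52 x 78 x 22, loose. Origin: centre of its underside.
- dish: Green glass olive dish, 110 across, 32 high, loose bystander. Origin: centre of its underside.
- shaker_cap: Steel cocktail shaker cap, 43 across, 44 high, loose bystander. Origin: centre of its underside.
- cream_jar: Amber glass cream jar with white cap, 56 across, 46 high, loose bystander. Origin: centre of its underside.
- nail_brush: Nail brush with wooden back, 85 x 42 x 30, loose bystander. Origin: centre of its underside.
- comb: Black plastic comb lying flat, 170 x 30 x 6, loose bystander. Origin: about the centre of its underside.
- lotion: Green lotion bottle, 54 across, 150 high, loose bystander. Origin: centre of its underside.

How it is judged:
On the way, in this order (a step that is already met when the one before it is completed fails the run):
1. the cold lever stands at half open, between 37 and 53 degrees, and rests, the lid still shut (value of joint cold between 0.645 and 0.925 rad and contact force between the fingers and cold below 0.1 N and value of joint lid below 0.06 rad), for 0.2 s.
2. the lid is tugged by the fingers with the clip untouched: it either pulls on the clip's hook with over 1.5 N or comes up by over 6 degrees (distance of clip_tab from where it was at the start of the episode below 0.004 m and contact force between the fingers and lid above 0.3 N and (contact force between clip and lid above 1.5 N or value of joint lid above 0.1 rad)), for 0.06 s.
At the end, for the whole second after the job is handed in: The fingers hold the soap holder's lid still at 46 to 77 degrees open (0.8 to 1.35 rad), the cold lever stands at 37 to 53 degrees (0.645 to 0.925 rad), the hot lever is shut (under 0.08 rad) and the soap still lies in the holder (value of joint lid between 0.8 and 1.35 rad and velocity of joint lid between -0.1 and 0.1 rad/s and contact force between the fingers and lid above 0.2 N and value of joint cold between 0.645 and 0.925 rad and value of joint hot below 0.08 rad and horizontal distance between soap and soap_box below 0.03 m and height (world z) of soap below 0.03 m); the arm keeps its last pose, push and grip.
It fails at once if the hot lever is turned (value of joint hot above 0.15 rad).
It fails at once if the lid is wrenched against the caught clip with over 25 N (contact force between clip and lid above 25 N).
It fails at once if a bystander is shifted by more than 20 mm (distance of any of dish, shaker_cap, cream_jar, nail_brush, comb, lotion from where it was at the start of the episode above 0.02 m).
It also fails if it takes over 67 s, if anything falls off the work surface, if the arm or the gripper's body presses on something with over 40 N, if the wrist force passes 120 N, or if a joint passes its speed limit or range.

## Working session

There is one attempt and no reset: what is moved stays moved. The work goes in short steps, each a Python script; the robot and the scene stay as the last script left them, time stands still between calls to the robot, and variables do not carry over. Pictures are saved under pics/ and viewed, about 8 in all and at most 12, crops included, and the job is handed in when it is done.

```bash
ls; mkdir -p pics
python3 - <<'E'
from plant import robot
import cv2,pickle
d={}
for n in("scene","top"):
    c=robot.camera(n);d[n]=c;cv2.imwrite(f"pics/{n}0.png",c["image"][:,:,::-1])
    print(n,c["fx"],c["cx"],c["cy"],c["R"],c["t"])
pickle.dump(d,open("cam0.pkl","wb"))
print(robot.read_t(),robot.read_ee_pos(),robot.read_eef_rot(),robot.tip_reach,robot.read_opening())
E
```

```text
pics
scene 450.1361142736359 272.4213999297053 204.7753802242719 [[-0.82401547  0.56620363 -0.02029674]
 [ 0.40047393  0.55673451 -0.72778246]
 [-0.40077318 -0.60783232 -0.68550764]] [ 0.44473653 -0.09615106  1.73094397]
top 485.12788295793536 271.78252289459 208.3760421915331 [[ 2.04663266e-02 -9.99780612e-01  4.45610670e-03]
 [-9.78425299e-01 -2.09452592e-02 -2.05536447e-01]
 [ 2.05584689e-01 -1.53391461e-04 -9.78639317e-01]] [0.03795745 0.56554956 1.56911839]
0.1 [ 0.29330034 -0.60740993  0.25234265] [-8.66880499e-04  9.74806319e-01  2.23051185e-01 -2.38458531e-04] 0.022 0.08522013990077582
```

View pics/scene0.png

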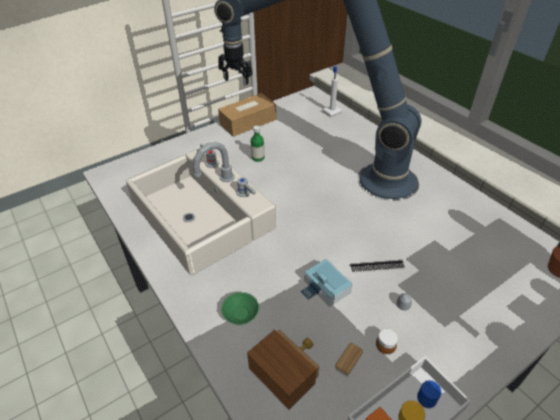

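View pics/top0.png

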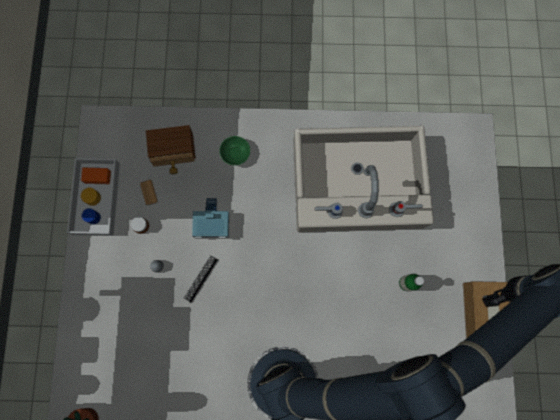

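The top view shows the cold (blue) hub near (336,209) with its lever pointing left, the hot hub near (400,207), the soap lid near (210,224) and the clip tab at (211,205). The scene view shows the tap at about (225,165) and the soap box at (328,281). I'll enlarge these areas.

Run:
```python
import cv2,numpy as np
s=cv2.imread("pics/scene0.png");t=cv2.imread("pics/top0.png")
def crop(im,u,v,w,h,W=400,H=300):
    c=cv2.resize(im[v:v+h,u:u+w],(W,H),interpolation=cv2.INTER_CUBIC)
    return cv2.convertScaleAbs(c,alpha=1.3)
# 5x tiles 80x60
m=np.vstack([np.hstack([crop(s,200,145,80,60),crop(s,290,250,80,60)]),np.hstack([crop(t,300,180,80,60),crop(t,170,190,80,60)])])
cv2.imwrite("pics/m0.png",m)
```

```text
(no output)
```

View pics/m0.png

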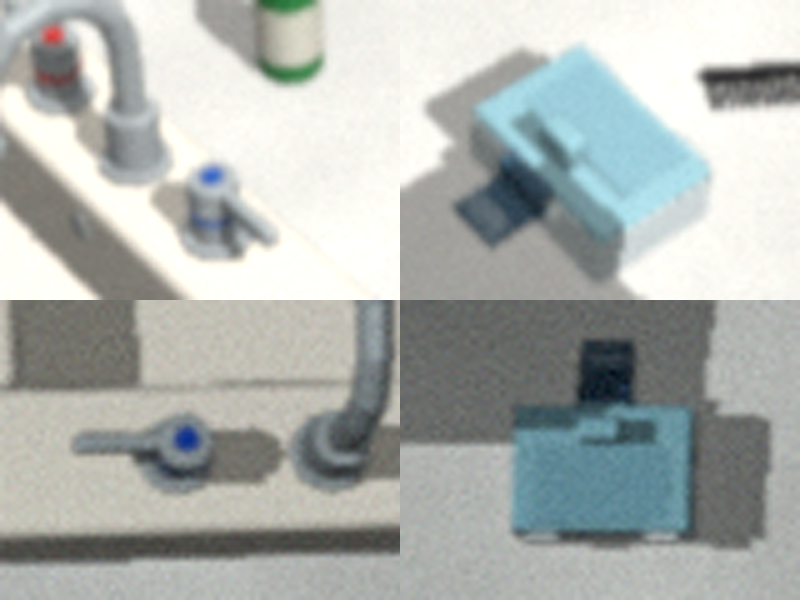

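```bash
cat > h.py <<'E'
import numpy as np,cv2
from scipy.spatial.transform import Rotation as Rn
def ray(c,u,v):
    d=c["R"].T@np.array([(u-c["cx"])/c["fx"],(v-c["cy"])/c["fy"],1.]);return -c["R"].T@c["t"],d
def plane(c,uv,z):
    o,d=ray(c,*uv);return o+d*(z-o[2])/d[2]
def proj(c,X):
    p=c["R"]@np.asarray(X,float)+c["t"];return c["fx"]*p[0]/p[2]+c["cx"],c["fy"]*p[1]/p[2]+c["cy"]
def tri(c1,p1,c2,p2):
    A=[];b=[]
    for c,p in((c1,p1),(c2,p2)):
        o,d=ray(c,*p);d/=np.linalg.norm(d);P=np.eye(3)-np.outer(d,d);A.append(P);b.append(P@o)
    return np.linalg.lstsq(np.vstack(A),np.hstack(b),rcond=None)[0]
def hsvmask(im,lo,hi,box):
    h=cv2.cvtColor(im,cv2.COLOR_RGB2HSV);m=cv2.inRange(h,np.array(lo),np.array(hi));k=np.zeros_like(m)
    u0,v0,u1,v1=box;k[v0:v1,u0:u1]=m[v0:v1,u0:u1];return k
def cen(m):
    M=cv2.moments(m,True);return M["m10"]/M["m00"],M["m01"]/M["m00"]
def quat(zdir,ydir):
    z=np.array(zdir,float);z/=np.linalg.norm(z);y=np.array(ydir,float);y-=z*(y@z);y/=np.linalg.norm(y)
    q=Rn.from_matrix(np.column_stack([np.cross(y,z),y,z])).as_quat();return [q[3],q[0],q[1],q[2]]
E
python3 - <<'E'
from h import *
import pickle
d=pickle.load(open("cam0.pkl","rb"));s,t=d["scene"],d["top"]
bs=cen(hsvmask(s["image"],(105,130,60),(130,255,255),(230,170,260,190)))
bt=cen(hsvmask(t["image"],(105,130,60),(130,255,255),(325,200,345,215)))
def red(im,box): return cen(hsvmask(im,(0,130,60),(8,255,255),box)|hsvmask(im,(172,130,60),(180,255,255),box))
rs=red(s["image"],(200,145,220,156));rt=red(t["image"],(390,198,410,215))
B=tri(s,bs,t,bt);Rr=tri(s,rs,t,rt);print("blue",bs,bt,B,"red",rs,rt,Rr,np.linalg.norm(B-Rr))
print("blue top@.168",plane(t,bt,.168),"scene",plane(s,bs,.168),"red",plane(t,rt,.168))
e=plane(t,(314.6,208.3),.164);h=plane(t,bt,.168);print("lever end",e,np.hypot(*(e-h)[:2]))
es=plane(s,(200+272/5,145+237/5),.164);print("lever end scene",es)
for n,c,z,boxc,boxl in(("top",t,.05,(195,190,235,235),(185,195,240,245)),("scene",s,.05,0,(300,255,355,305))):
    m=hsvmask(c["image"],(88,60,90),(102,255,255),boxl)
    cn=max(cv2.findContours(m,cv2.RETR_EXTERNAL,cv2.CHAIN_APPROX_NONE)[0],key=cv2.contourArea)[:,0]
    P=np.array([plane(c,p,z)[:2] for p in cn],np.float32);r=cv2.minAreaRect(P);print(n,r,cv2.boxPoints(r).tolist())
m=hsvmask(t["image"],(95,60,20),(120,255,80),(200,192,222,210))
cn=max(cv2.findContours(m,cv2.RETR_EXTERNAL,cv2.CHAIN_APPROX_NONE)[0],key=cv2.contourArea)[:,0]
P=np.array([plane(t,p,.037)[:2] for p in cn],np.float32);print("clip",cv2.minAreaRect(P),P.min(0),P.max(0))
E
```

```text
blue (242.0, 179.75) (336.8666666666667, 207.53333333333333) [ 0.5501465  -0.15479736  0.16569787] red (210.0, 151.5) (400.4, 205.6) [ 0.56083106 -0.35436665  0.1662359 ] 0.19985583234434873
blue top@.168 [ 0.54871289 -0.15368842  0.168     ] scene [ 0.55217031 -0.1534354   0.168     ] red [ 0.55916986 -0.35283595  0.168     ]
lever end [ 0.5456191  -0.08439001  0.164     ] 0.06936743417569141
lever end scene [ 0.55067815 -0.08046789  0.164     ]
top ((0.5121689438819885, 0.25576046109199524), (0.0816628560423851, 0.11529844999313354), 1.2249176502227783) [[0.47011446952819824, 0.31252366304397583], [0.4725792407989502, 0.19725154340267181], [0.5542234182357788, 0.19899725914001465], [0.5517586469650269, 0.31426936388015747]]
scene ((0.5201888680458069, 0.2552562952041626), (0.08966753631830215, 0.11563756316900253), 1.2810548543930054) [[0.4740736484527588, 0.31205829977989197], [0.4766589403152466, 0.1964496225118637], [0.566304087638855, 0.19845429062843323], [0.5637187957763672, 0.3140629529953003]]
clip ((0.5817311406135559, 0.25862956047058105), (0.03836881369352341, 0.031125802546739578), 1.2321281433105469) [0.5622319  0.24265772] [0.6007132 0.2742254]
```

```bash
cat >> h.py <<'E'
HUB=np.array([.550,-.1545]);BY=np.radians(3.06)   # cold hub, basin yaw
def tap(a,r=.052,z=.160):
    w=np.pi/2+BY-a;p=HUB+r*np.array([np.cos(w),np.sin(w)])
    return [p[0],p[1],z],quat([0,0,-1],[np.cos(w-np.pi/2),np.sin(w-np.pi/2),0])
E
python3 - <<'E'
from h import *
from plant import robot
p=robot.read_ee_pos();robot.move_straight([p[0],p[1],.45],max_speed=.25)
p,q=tap(.01);robot.reach([p[0],p[1],.40],q)
robot.move_straight([p[0],p[1],.25],max_speed=.2);robot.move_straight(p,max_speed=.1)
c=robot.camera("top")["image"];s=robot.camera("scene")["image"]
r=lambda i,u,v:cv2.resize(i[v:v+90,u:u+120],(400,300),interpolation=cv2.INTER_CUBIC)
cv2.imwrite("pics/tap1.png",np.hstack([r(c,270,160),r(s,190,110)])[:,:,::-1])
print(robot.read_t(),robot.read_ee_pos(),robot.read_ft_force(),[robot.ik(*tap(a)) is not None for a in(.2,.4,.6,.8)])
E
```

```text
5.125 [ 0.54826886 -0.1025758   0.16079851] [-0.48646479 -0.0319413   0.48205495] [True, True, True, True]
```

View pics/tap1.png

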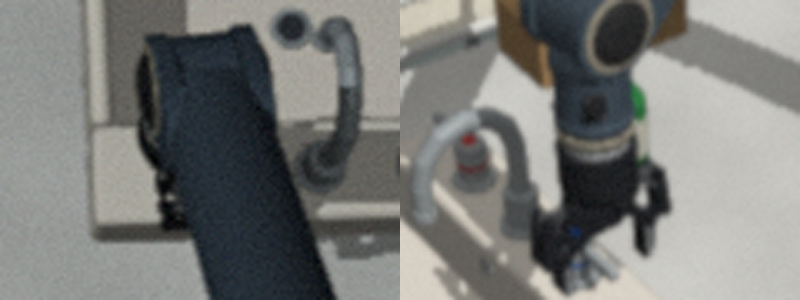

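The fingers straddle the cold lever (scene crop around (590,250)) and clear the spout. I'll pinch it and turn.

Run:
```python
from h import *
from plant import robot
robot.gripper_close();print(robot.read_opening(),robot.read_ft_force())
for a in np.linspace(.0,.79,8)[1:]:
    robot.move_straight(*tap(a),max_speed=.05)
    print(round(a,2),np.round(robot.read_ft_force(),1),np.round(robot.read_moment(),2))
print(robot.read_ee_pos(),tap(.79)[0],robot.read_opening())
robot.ungrasp()
p=robot.read_ee_pos();robot.move_straight([p[0],p[1],.30],max_speed=.2)
BO=np.array([.513,.2565]);y=np.radians(1.24);ex=np.array([np.cos(y),np.sin(y)]);ey=np.array([-ex[1],ex[0]])
g=BO+.023*ex
for s in(1,-1):
    j=robot.ik([*g,.2],quat([0,0,-1],[*(s*ey),0]));print(s,j)
robot.reach([*g,.22],quat([0,0,-1],[*-ey,0]) if 0 else quat([0,0,-1],[*ey,0]))
t=robot.camera("top");s=robot.camera("scene")
import pickle;pickle.dump(dict(top=t,scene=s),open("cam1.pkl","wb"))
r=lambda i,u,v:cv2.resize(i[v:v+60,u:u+80],(400,300),interpolation=cv2.INTER_CUBIC)
cv2.imwrite("pics/tap2.png",np.hstack([r(t["image"],300,180),r(s["image"],200,145)])[:,:,::-1])
print(robot.read_t(),robot.read_joints(),robot.read_ft_force())
```

```text
0.010226221157806605 [-2.16645981  0.85595725  2.39558112]
0.11 [-2.3  0.1  2.4] [-0.03  0.37 -0.19]
0.23 [-1.  -1.8  2. ] [-0.08  0.31 -0.21]
0.34 [-0.8 -0.8  2. ] [-0.15  0.25 -0.16]
0.45 [ 0.3 -0.3  2.7] [-0.25  0.07 -0.13]
0.56 [ 1.  -2.   1.3] [-0.37 -0.09 -0.03]
0.68 [ 1.2 -2.2  1.6] [-0.52 -0.31  0.05]
0.79 [ 2.  -3.9  1.8] [-0.63 -0.51  0.09]
[ 0.58525759 -0.1162942   0.1601336 ] [np.float64(0.584931935221647), np.float64(-0.11598039587858333), 0.16] 0.009485336944637967
1 [ 0.09727306  0.52850274 -0.84935554  1.75440731  0.44778379  1.06431105
  0.68460041]
-1 [-0.23865457  0.415986   -0.367081    1.77343503  0.17503045  0.98418137
 -2.22359071]
10.7583 [ 0.10605452  0.50700953 -0.85618284  1.73369182  0.42531465  1.09819362
  0.70284158] [-0.0397144   0.18480993 -0.10229514]
```

View pics/tap2.png

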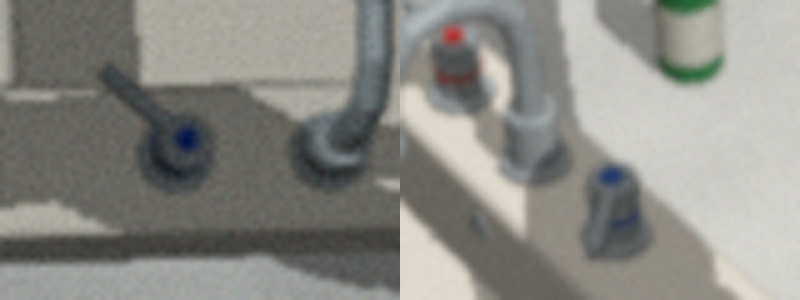

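The lever now points diagonally from the hub at top-view pixel (337,207.5) to its end at about (321,194). I'll compute the angle, then tug the lid.

```bash
cat >> h.py <<'E'
BO=np.array([.513,.2565]);YB=np.radians(1.24);EX=np.array([np.cos(YB),np.sin(YB)]);EY=np.array([-EX[1],EX[0]])
def box(x,z,y=0): return [*(BO+x*EX+y*EY),z]
def qb(tilt=0): # tool tilted back with the lid by tilt
    return quat([np.sin(tilt)*EX[0],np.sin(tilt)*EX[1],-np.cos(tilt)],[*EY,0])
E
python3 - <<'E'
from h import *
from plant import robot
import pickle
t=pickle.load(open("cam1.pkl","rb"))["top"]
e=plane(t,(300+105/5,180+70/5),.164)[:2]-plane(t,(336.9,207.6),.168)[:2]
print("cold deg",90+3.06-np.degrees(np.arctan2(e[1],e[0])),np.hypot(*e))
robot.move_straight(box(.023,.12),qb(),max_speed=.15)
robot.move_straight(box(.023,.079),max_speed=.08)
print(robot.read_ft_force())
robot.gripper_close();print(robot.read_opening(),robot.read_ee_pos())
f0=robot.read_ft_force();print(f0)
for k in range(1,7):
    robot.move_straight(box(.023,.079+.001*k),max_speed=.01);robot.hold(.1)
    f=robot.read_ft_force()-f0;print(k,np.round(f,2),np.round(robot.read_ee_pos(),4))
    if f[2]<-4.5: break
s=robot.camera("scene");i=s["image"];cv2.imwrite("pics/tug.png",cv2.resize(i[200:320,260:420],(640,480),interpolation=cv2.INTER_CUBIC)[:,:,::-1])
print(robot.read_t())
E
```

```text
cold deg 44.57534046534122 0.06586091791496666
[-0.13693619  0.04624254  0.74677031]
0.026436180036062663 [0.53635272 0.25467992 0.07967927]
[-1.41716526 -5.12876874  7.7037038 ]
1 [ 1.78 -1.25 -4.88] [0.5363 0.2547 0.0797]
13.2
```

View pics/tug.png

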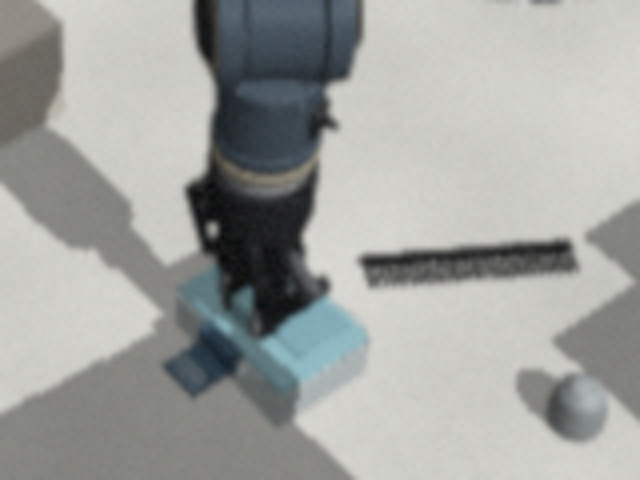

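The grip is pinched. Closing left a 7.7 N upward preload, so I'll continue using absolute force.

```bash
sed -i 's/BO=np.array(\[.513,.2565\])/BO=np.array([.513,.2545])/' h.py
python3 - <<'E'
from h import *
from plant import robot
for k in range(2,12):
    robot.move_straight(box(.023,.079+.001*k),max_speed=.01);robot.hold(.15)
    f=robot.read_ft_force();print(k,np.round(f,2),np.round(robot.read_ee_pos(),4))
    if f[2]<-5: break
print(robot.read_opening(),robot.read_t())
E
```

```text
2 [ 1.62 -3.75 -4.29] [0.536  0.2545 0.0806]
3 [  3.85  -1.58 -15.55] [0.5359 0.2545 0.0811]
0.026849470312175792 14.125
```

The lid is caught: it pulls back with 15 N after 2 mm. I'll release it and press the clip.

Run:
```python
from h import *
from plant import robot
robot.move_straight(box(.023,.0805),max_speed=.03);print(np.round(robot.read_ft_force(),2))
robot.ungrasp();robot.move_straight(box(.023,.125),max_speed=.15)
robot.gripper_close();robot.move_straight(box(.084,.125),max_speed=.2);robot.move_straight(box(.084,.066),max_speed=.1)
robot.hold(.2);f0=robot.read_ft_force();print(f0,robot.read_opening())
for z in np.arange(.062,.0449,-.002):
    robot.move_straight(box(.084,z),max_speed=.03);robot.hold(.1)
    f=robot.read_ft_force()-f0;print(round(z,3),np.round(f,2),np.round(robot.read_ee_pos()[2],4))
    if f[2]>14: break
s=robot.camera("scene");i=s["image"];cv2.imwrite("pics/press.png",cv2.resize(i[200:320,260:420],(640,480),interpolation=cv2.INTER_CUBIC)[:,:,::-1])
print(robot.read_t())
```

```text
[ 0.94 -4.69 -5.79]
[-0.08184385 -0.365388    0.98214247] -0.0001316977240495392
0.062 [ 0.1   0.68 -1.5 ] 0.062
0.06 [-0.14  0.31 -1.57] 0.06
0.058 [ 1.33  1.   -0.59] 0.0581
0.056 [ 1.59  0.59 -1.02] 0.056
0.054 [1.21 0.49 0.47] 0.0539
0.052 [0.14 0.11 0.7 ] 0.0518
0.05 [ 0.22  0.91 -1.55] 0.0498
0.048 [-0.09  0.7  -1.25] 0.0479
0.046 [-0.22 -0.08 -0.93] 0.0459
20.8333
```

View pics/press.png

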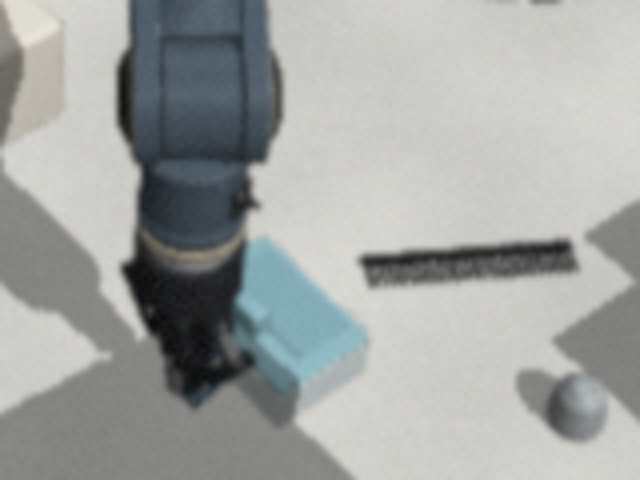

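The fingers are over the tab, but the force is only about 1–2 N and noisy. I'll back off over the grip at height and compare the clip with its first picture.

Run:
```python
from h import *
from plant import robot
import pickle
robot.move_straight(box(.084,.125),max_speed=.2);robot.move_straight(box(0,.20),max_speed=.25)
print(robot.read_t(),robot.read_ft_force())
s=robot.camera("scene");t=robot.camera("top")
d=pickle.load(open("cam0.pkl","rb"))
r=lambda i,u,v:cv2.convertScaleAbs(cv2.resize(i[v:v+45,u:u+60],(400,300),interpolation=cv2.INTER_CUBIC),alpha=1.5)
m=np.vstack([np.hstack([r(x["scene"]["image"],295,260) for x in(d,{"scene":s})]),np.hstack([r(x["top"]["image"],180,185) for x in(d,{"top":t})])])
cv2.imwrite("pics/clip.png",m[:,:,::-1])
```

```text
21.975 [ 0.61118746 -0.23798372  0.40400745]
```

View pics/clip.png

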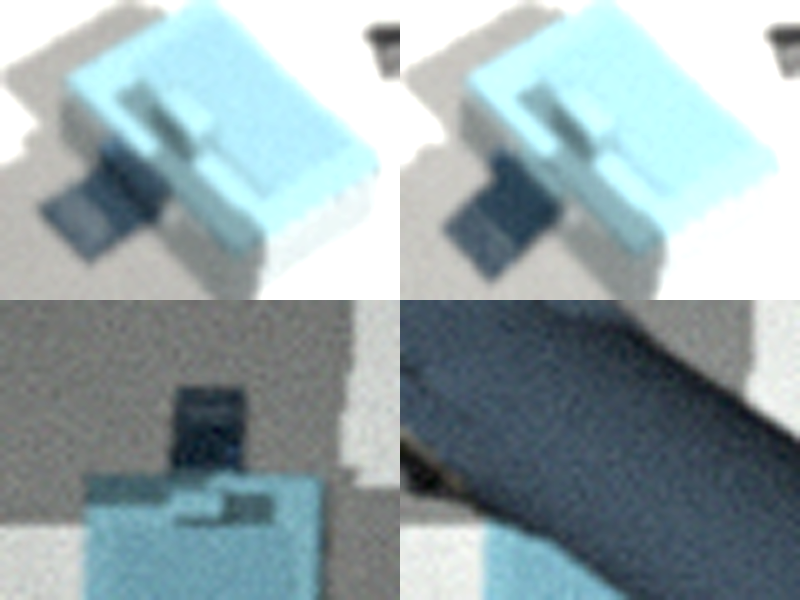

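The outer end of the tab has dropped by about 2.6 px, or roughly 12–13 mm, and the clip has swung. I'll regrasp and tug again to see whether the lid is free.

```bash
cat >> h.py <<'E'
def lid(th,k=.5,r=.066,h=.0365):
    x=-.043+r*np.cos(th)-h*np.sin(th);z=.042+r*np.sin(th)+h*np.cos(th);t=k*th
    return box(x-.003*np.sin(t),z+.003*np.cos(t)),qb(t)
E
python3 - <<'E'
from h import *
from plant import robot
print([[robot.ik(*lid(th,k)) is not None for th in(.3,.6,.9,1.08)] for k in(0,.3,.5,.7,1)])
robot.move_straight(box(.023,.13),max_speed=.2);robot.ungrasp()
robot.move_straight(*lid(0),max_speed=.12);robot.gripper_close()
print(robot.read_opening(),robot.read_ee_pos(),np.round(robot.read_ft_force(),2))
for th in(.015,.03,.045,.06):
    robot.move_straight(*lid(th,0),max_speed=.01);robot.hold(.1)
    f=robot.read_ft_force();print(th,np.round(f,2),np.round(robot.read_ee_pos(),4),lid(th,0)[0])
    if f[2]<-8: break
print(robot.read_t())
E
```

```text
[[True, True, True, True], [True, True, True, True], [True, True, True, True], [True, True, True, True], [True, True, True, False]]
0.026261246034952373 [0.53623843 0.25454812 0.08222256] [-1.33 -1.76  4.53]
0.015 [ 2.72 -2.43  0.2 ] [0.5362 0.2545 0.0824] [np.float64(0.5354398394613106), np.float64(0.2549857206982316), np.float64(0.08248585670240927)]
0.03 [ 4.53 -2.58 -2.99] [0.5357 0.2545 0.0834] [np.float64(0.5348703436572988), np.float64(0.2549733936982973), np.float64(0.08346327924520276)]
0.045 [ 5.94 -1.65 -4.14] [0.5354 0.2545 0.0842] [np.float64(0.5342862545652899), np.float64(0.25496075081989844), np.float64(0.08443204771243182)]
0.06 [ 5.97 -1.73 -4.3 ] [0.5348 0.2545 0.0852] [np.float64(0.5336877036028655), np.float64(0.2549477949076292), np.float64(0.0853919441352783)]
25.9667
```

The force has levelled off at about 4 N where it was 15 N before, so the lid is following. I'll go on with the lift and stop if the force rises.

Run:
```python
from h import *
from plant import robot
for th in np.r_[.09,.12,np.arange(.18,1.09,.1)]:
    robot.move_straight(*lid(th,.6*max(0,th-.06)/th),max_speed=.03)
    f=robot.read_ft_force();print(round(th,2),np.round(f,2),np.round(robot.read_ee_pos()-lid(th,.6*max(0,th-.06)/th)[0],4),round(robot.read_opening(),4))
    if np.linalg.norm(f)>14: break
s=robot.camera("scene")["image"];t=robot.camera("top")["image"]
r=lambda i,u,v:cv2.convertScaleAbs(cv2.resize(i[v:v+90,u:u+120],(400,300),interpolation=cv2.INTER_CUBIC),alpha=1.3)
cv2.imwrite("pics/lift.png",np.hstack([r(s,270,225),r(t,150,170)])[:,:,::-1])
print(robot.read_t())
```

```text
0.09 [ 5.48 -0.56 -3.85] [ 0.0009 -0.0004 -0.    ] 0.026
0.12 [ 5.63 -2.52 -4.76] [ 0.0008 -0.0005  0.    ] 0.0266
0.18 [ 5.42 -1.24 -4.22] [ 0.0005 -0.0004  0.0001] 0.0263
0.28 [ 4.29 -2.55 -2.76] [ 0.     -0.0005  0.0002] 0.0264
0.38 [ 4.63 -1.92 -1.59] [-0.0002 -0.0005  0.0002] 0.0262
0.48 [ 4.62 -1.9  -3.21] [-0.0005 -0.0005  0.0001] 0.0264
0.58 [ 4.57 -1.49 -3.91] [-0.0006 -0.0005  0.    ] 0.0266
0.68 [ 4.31 -1.61 -4.57] [-0.0008 -0.0005 -0.0001] 0.0262
0.78 [ 4.02 -2.37 -3.92] [-0.0007 -0.0004 -0.0002] 0.0262
0.88 [ 3.24 -2.42 -3.5 ] [-0.0004 -0.0004 -0.0004] 0.0266
0.98 [ 4.65 -2.82 -4.65] [ 0.0001 -0.0004 -0.0003] 0.0266
1.08 [ 5.59 -2.43 -5.75] [ 0.0005 -0.0003 -0.0001] 0.026
30.5417
```

View pics/lift.png

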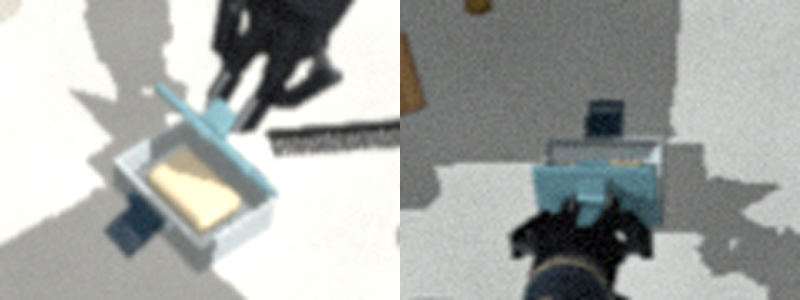

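The lid stands open with the grip pinched, and the soap lies in the holder. I'll do one numeric check of the lid's angle from its front corner at scene pixel (317,250.5), check that the lid rests, and hand in.

Run:
```python
from h import *
from plant import robot
robot.hold(.5)
s=robot.camera("scene")
for th in(.85,.95,1.08,1.2):
    x=-.043+.086*np.cos(th)-.008*np.sin(th);z=.042+.086*np.sin(th)+.008*np.cos(th)
    print(th,[np.round(proj(s,box(x,z,y)),1) for y in(-.06,.06)])
print(np.abs(robot.read_qd()).max(),robot.read_opening(),robot.read_ft_force(),robot.read_t())
robot.hand_in()
```

```text
0.85 [array([314. , 252.2]), array([341.5, 278.5])]
0.95 [array([316. , 250.1]), array([343.6, 276.3])]
1.08 [array([318.7, 247.4]), array([346.4, 273.4])]
1.2 [array([321.3, 245.1]), array([349.2, 271. ])]
0.0016777085329132606 0.026166728716484483 [ 5.30156279 -1.55188297 -4.79765106] 31.0917
the job is handed in; nothing more can be done
```

The wash place is ready and I handed the job in at about 31 s; no verdict was reported. The arm is still holding the soap lid open so you can take the soap.

- **Tap:** I turned the cold lever to half open by pinching it. The top camera measured 44.6° after release. The hot lever was never touched. I took no later picture of the tap.
- **Tug:** The lid gave about 2 mm and then pulled back with about 15 N. That told me it was caught, but it was more than the 4–8 N I meant to stop at.
- **Clip:** I pressed the tab down about 12–13 mm, judged from before and after pictures. The force reading during the press was too noisy (under 2 N) to confirm it.
- **Lid:** On the second pull it followed with a steady 4–6 N or so, mostly from the fingers' friction, and opened along its arc.

**Last checks:**
- **At rest:** The arm is still and the grip is still pinched, with the jaws at 26 mm.
- **Lid angle:** The arm's position puts it at 62°, but the lid's front corner in the camera image puts it at about 55–57°. The two disagree by a few degrees; both are within 46–77°.
- **Soap:** It still lies in the holder in the last picture.
- **Other objects:** I didn't measure them again at the end, but the arm kept well clear of them.

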